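# Unfold the crank and clamp the glued box

### The job

Close the box clamp on the freshly glued wooden box: first swing the folded red handle fully upright, and only then crank it clockwise until the jaw has pushed the box square against the end stop and holds it snugly, with about 15 N and never more than 45 N, as the joints would break. Leave the handle standing upright and let go, and leave everything else on the bench as it is.

Things in the scene. Friction and masses are not known exactly. Their poses are not given: they have to be found in the camera images.
- press: Box clamp, fixed to the bench: steel bed 150 x 430 mm, 20 mm thick, green gear housing 110 x 120 mm at one end, topped at 89 mm. Origin: on the bench under the crank's axis; z up, y along the bed from housing to the steel end stop. The stop is bolted where last used: its face 263 to 283 mm from the origin along y, not measured; the box starts 4 to 8 mm clear of it.
- crank (a joint): Crank turn, rad (0 to 5.8), vertical axis, grows clockwise from above; moves the jaw 12 mm per rad to the stop. Arm 14 mm wide, 85 mm long, top at 106 mm; at value c it points 0.2 + c rad clockwise of the clamp's +x. Stays where left: drag 0.4 N m (5.3 N at the handle while moving); sliding the box adds under 1 N there, each 10 N of clamping adds 1.6 N.
- handle (a joint): Fold of the handle, rad: 0 = flat over the arm, pointing from the arm's end in to the hub; 1.571 = upright, at its stop; starts at 0 to 0.12. Stiff hinge (0.15 N m, 3.6 N at the grip's middle), stays where left. An upright handle pushed towards the hub folds again; pushed along the circle it does not.
- crank_hub (a point): Point on the crank's vertical axis, at the height of the handle's hinge pin (121 mm above the bench).
- crank_pin (a point): Middle of the handle's level hinge pin, square to the arm near its outer end, 75 mm from the crank's axis, 121 mm above the bench, between two steel ears 24 mm over the outside that rise to 126 mm.
- handle_mid (a point): Middle of the red grip on its centre line, 42 mm from the hinge pin. The grip is a round sleeve, diameter 24 mm, from 12 to 66 mm from the pin, spinning freely on its centre line. Folded it lies level above the narrower arm, centre line 121 mm above the bench; upright it stands from 133 to 187 mm.
- jaw: Green moving jaw, 100 mm wide, 51 mm tall, with a sprung cork pad (5 N per mm; 4.8 N per mm with box and stop). Origin on the bed in the plane of the pad's face: 105 mm from the clamp's origin along y at crank 0, plus 12 mm per rad. Moves only by the crank.
- box: Glued wooden box, open on top, four compartments: 100 mm (across the bed) x 120 mm (along it) x 48 mm tall, walls 7 mm, 0.25 to 0.5 kg, loose on the bed between jaw and stop, a little askew. Origin: centre of its underside, y along the bed. To be held with 8 to 30 N; over 45 N breaks the joints.
- tray: bystander: small open wooden tray, 130 x 100 x 35 mm
- panels: bystander: square plywood panel, 120 x 120 x 24 mm
- tub: bystander: white glue tub with lid and blue band, diameter 110 mm, 85 mm tall
- woodbox: bystander: closed wooden box, 120 x 160 x 75 mm
- hammer: bystander: hammer with wooden handle lying on the bench
- offcut: bystander: wood offcut 50 x 30 x 18 mm lying near the crank end of the clamp
- tin: bystander: copper coloured tin, diameter 72 mm, 70 mm tall
Not all that is in view belongs to the job. What is shaped like the box but black or blue is not meant.

How it is judged:
By the outcome, as a careful person would: the job done as asked, in the order asked, and still so for the second after the job is handed in, with the robot touching nothing.
It also fails if it takes over 72 s, if anything falls off the work surface, if the arm or the gripper's body presses on something with over 40 N, if the wrist force passes 120 N, or if a joint passes its speed limit or range.

### The arm

A 7-joint arm with a two-finger parallel gripper is mounted at the origin on the work surface. World frame = base frame: x ahead of the robot, y to its left, z up, the work surface at z = 0. Lengths are in m, angles in rad, forces in N, time in s.
With the tool pointing down it reaches from about 0.4 to 0.85 m from the base axis. Payload 10.4 kg.
Tool frame: the origin (TCP) lies midway between the tips of the shut fingers; the grasp point (between the pads) lies 19 mm behind it; z points along the fingers, y is the direction in which the jaws open and shut (so a half turn about z gives the same grasp; the last joint's range is limited). The gripper opens to 87 mm and grips with 3 to 60 N. Pads are 19 mm wide; open, the fingers measure 117 mm over their backs; the gripper's body (75 mm by 190 mm) begins 51 mm behind the grasp point.
Start: joints at [1.148, 0.332, -0.065, 1.46, 0.022, 1.35, -0.088], TCP at [0.243, -0.576, 0.223] pointing down, gripper open.
Joint ranges: [-2.6, 2.6], [-0.5, 2.12], [-1.47, 1.34], [0.16, 2.42], [-1.27, 4.41], [0.06, 2.06], [-2.6, 2.6]. Speed limits (rad/s): [2.22, 2.22, 2.79, 2.79, 3.14, 3.14, 3.14].

### API

Orientations are given as a unit quaternion [x, y, z, w].
In Python, from station import telemetry, eyes, arm gives the robot as it stands.
- The arm moves only by the shell command python3 -m pendant 'ROWS' [OPENING]. ROWS is text: rows parted by semicolons, each of 6 numbers parted by spaces: the shift along the tool's x, y, z in m, then the turn, a rotation vector about the tool's x, y, z in degrees. In form: dx dy dz rx ry rz; .... A call has 1 to 20 rows; each row is the pose to reach, as a shift and turn from the pose commanded when the call began, along the tool's axes at that moment; what a row does not reach only later rows make up. A row lasts 1/12 s, in which the tool goes at most 41.7 mm and 7.16 degrees, less where a joint would pass 70% of its speed; a pose out of reach is approached as far as the arm can. A call with a gripper value outside its range is refused whole. OPENING is the finger opening in m, from 0 to 0.087, set as the call begins (- or left out, the last holds). The fingers move at their own pace and stop on an object; the grip force is fixed at half the most. Time passes only in rows, so rows that repeat a pose let the fingers close. It gives the time, the measured TCP pose, the force and the opening at its end, in the units of the state.
- telemetry.read_state(): the state, without advancing time (a new reading comes with each control period).
- eyes.grab_frame(name): name is "side" or "top" or "wrist"; returns (picture, depth): 480x640x3 uint8, blue, green, red; 480x640 float32, m along the optical axis (not along the pixel's ray), 0 where there is no reading.
- eyes.get_calibration(name): a dict with "intrinsics" (3x3 intrinsics, pixels), "T" (4x4, takes a point from camera to world coordinates); the wrist camera has in their place "mount" (4x4, takes a point from camera to tool coordinates, whose origin is the TCP and whose axes are the flange's). Camera axes: x right, y down, z forward; pixel columns grow to the right and rows downward; lengths in m; the calibration is good to about 2 mm. A picture is of the moment at which its call begins: read the wrist's pose just before it. get_calibration takes no time and is no camera call.
- arm.hand_in(): hands the job in, once; it reports no verdict.
The state is a dict: "time": time; "joint_pos": joint angles; "joint_velocities": joint speeds; "effort": joint torques, N m; "tool_pos": TCP position; "orientation": TCP orientation; "ft_force": force on the tool from outside, world axes, zero at the start; "torque": the same for the moment, N m; "gripper_width": finger opening in m.
Only numpy, scipy, OpenCV 4.12 (cv2) and the standard library are available. Lean on these libraries where they do the work, as an engineer would, in place of code of your own. Each camera call takes 0.05 s, during which the arm holds its last target.

## Working session

There is one attempt and no reset: what is moved stays moved. The work goes in short steps, Python scripts to look and compute and a shell command to move; the robot and the scene stay as the last step left them, time stands still between calls to the robot, and variables do not carry over. Pictures are saved under pics/ and viewed, and the job is handed in when it is done.

```bash
ls; mkdir -p pics; python3 - <<'E'
from station import telemetry, eyes, arm
import cv2,numpy as np
s=telemetry.read_state()
for k,v in s.items(): print(k,np.round(v,4))
for n in ("side","top","wrist"):
    p,d=eyes.grab_frame(n); cv2.imwrite(f"pics/{n}0.png",p); np.save(f"pics/{n}0.npy",d)
    c=eyes.get_calibration(n); print(n,{k:np.round(v,4).tolist() for k,v in c.items()})
E
```

```text
pics
time 0.0
joint_pos [ 1.1484  0.3329 -0.0647  1.4609  0.0216  1.3499 -0.0885]
joint_velocities [ 0.0011  0.0018  0.0001 -0.     -0.0004 -0.0013  0.0021]
effort [ 1.00000e-04 -6.23238e+01  2.47000e-02 -3.89893e+01 -6.14000e-02
  3.96000e-02  2.00000e-04]
tool_pos [ 0.2431 -0.5753  0.2217]
orientation [ 9.801e-01  1.986e-01 -2.000e-04 -7.000e-04]
ft_force [ 0.0627  0.2314 -0.3842]
torque [0.0249 0.0059 0.0333]
gripper_width 0.0867
side {'intrinsics': [[549.7231, 0.0, 319.058], [0.0, 549.7231, 244.9154], [0.0, 0.0, 1.0]], 'T': [[-0.9898, -0.0978, 0.1037, 0.3777], [-0.1424, 0.7116, -0.688, 0.9232], [-0.0065, -0.6958, -0.7182, 1.0203], [0.0, 0.0, 0.0, 1.0]]}
top {'intrinsics': [[505.0125, 0.0, 319.1259], [0.0, 505.0125, 238.1594], [0.0, 0.0, 1.0]], 'T': [[-0.0113, -0.9799, 0.1992, 0.2569], [-0.9998, 0.0081, -0.0168, 0.0644], [0.0149, -0.1994, -0.9798, 1.3034], [0.0, 0.0, 0.0, 1.0]]}
wrist {'intrinsics': [[331.6837, 0.0, 315.9739], [0.0, 331.6837, 237.854], [0.0, 0.0, 1.0]], 'mount': [[-0.0009, -0.9552, -0.2958, 0.0822], [1.0, -0.0016, 0.0021, 0.0004], [-0.0025, -0.2958, 0.9552, -0.1618], [0.0, 0.0, 0.0, 1.0]]}
```

View pics/side0.png

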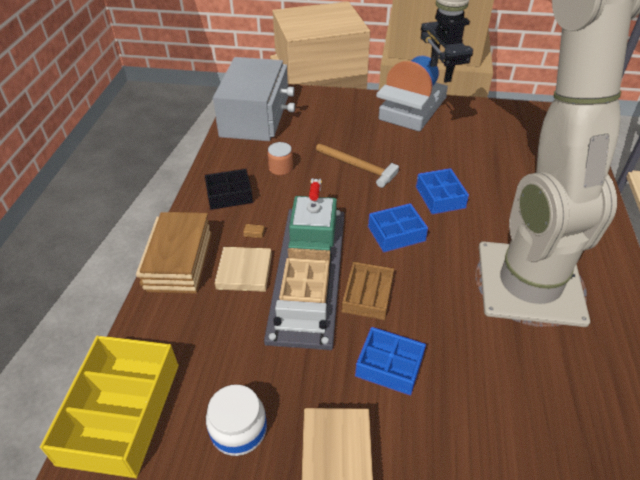

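View pics/top0.png

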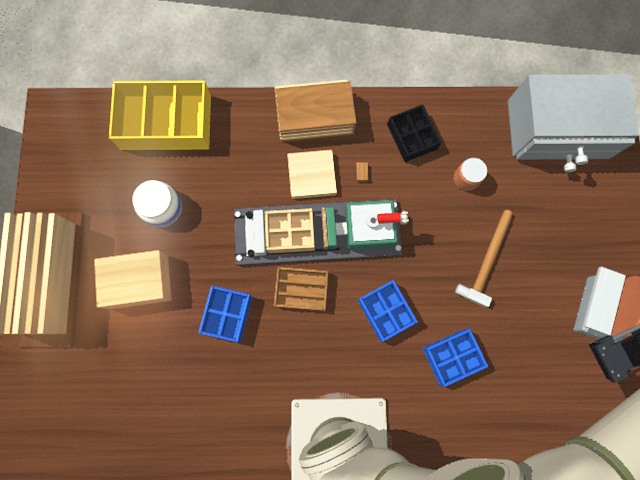

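View pics/wrist0.png

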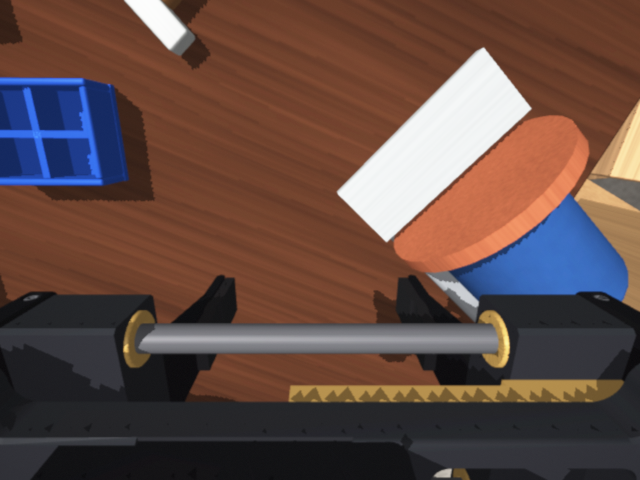

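The side view shows the red handle on the green housing at about (315,190), and the light wooden box at (304,280). The top view shows them at (388,218) and (290,230), with the end stop on the left at (254,231). Lookalikes in the top view are blue boxes at (225,313), (388,310) and (456,357), a black box at (413,131), a brown tray at (302,289) and a yellow bin at (160,115). The light wooden four-compartment box on the bed at (290,230) fits the description. I'll check it in a close crop and measure.

```bash
cat > h.py <<'E'
from station import telemetry, eyes, arm
import cv2,numpy as np
from scipy.spatial.transform import Rotation as R
def cam(n):
    c=eyes.get_calibration(n); K=np.array(c["intrinsics"])
    if n=="wrist":
        s=telemetry.read_state(); T=np.eye(4);T[:3,:3]=R.from_quat(s["orientation"]).as_matrix();T[:3,3]=s["tool_pos"]
        return K,T@np.array(c["mount"])
    return K,np.array(c["T"])
def ray(K,T,uv):
    uv=np.atleast_2d(uv).astype(float); d=np.c_[uv,np.ones(len(uv))]@np.linalg.inv(K).T@T[:3,:3].T
    return T[:3,3],d
def plane(K,T,uv,z):
    o,d=ray(K,T,uv); return o+d*((z-o[2])/d[:,2])[:,None]
def bydepth(K,T,uv,D):
    o,d=ray(K,T,uv); uv=np.atleast_2d(uv).astype(int)
    return o+d*D[uv[:,1],uv[:,0]][:,None]
def red(p):
    h=cv2.cvtColor(p,cv2.COLOR_BGR2HSV)
    return ((h[...,0]<6)|(h[...,0]>174))&(h[...,1]>190)&(h[...,2]>90)
def green(p):
    h=cv2.cvtColor(p,cv2.COLOR_BGR2HSV)
    return (h[...,0]>60)&(h[...,0]<95)&(h[...,1]>100)
E
python3 - <<'E'
from h import *
for n,(x0,y0,x1,y1) in (("top",(225,190,425,275)),("side",(255,170,355,350))):
    p=cv2.imread(f"pics/{n}0.png");D=np.load(f"pics/{n}0.npy");K,T=cam(n)
    c=p[y0:y1,x0:x1]; f=4 if n=="top" else 3.3
    cv2.imwrite(f"pics/{n}0c.png",cv2.resize(c,None,fx=f,fy=f,interpolation=cv2.INTER_CUBIC))
    for nm,m in (("red",red(p)),("green",green(p))):
        m=m.copy(); k=np.zeros_like(m);k[y0:y1,x0:x1]=1;m&=k
        v,u=np.nonzero(m); P=bydepth(K,T,np.c_[u,v],D)
        print(n,nm,len(u),u.min(),u.max(),v.min(),v.max(),"min",P.min(0).round(3),"max",P.max(0).round(3),"mean",P.mean(0).round(3), np.percentile(P[:,2],[10,50,90]).round(3))
E
```

```text
top red 183 378 399 213 222 min [ 0.534 -0.148  0.125] max [ 0.556 -0.097  0.141] mean [ 0.544 -0.123  0.133] [0.129 0.133 0.136]
top green 796 326 396 201 248 min [ 0.257 -0.147  0.037] max [0.599 0.064 1.303] mean [ 0.528 -0.041  0.086] [0.066 0.08  0.088]
side red 133 309 318 183 199 min [ 0.378 -0.278  0.001] max [0.584 0.923 1.02 ] mean [ 0.544 -0.101  0.141] [0.122 0.132 0.136]
side green 386 290 334 202 248 min [ 0.378 -0.128  0.032] max [0.597 0.923 1.02 ] mean [ 0.536 -0.016  0.068] [0.043 0.07  0.081]
```

View pics/top0c.png

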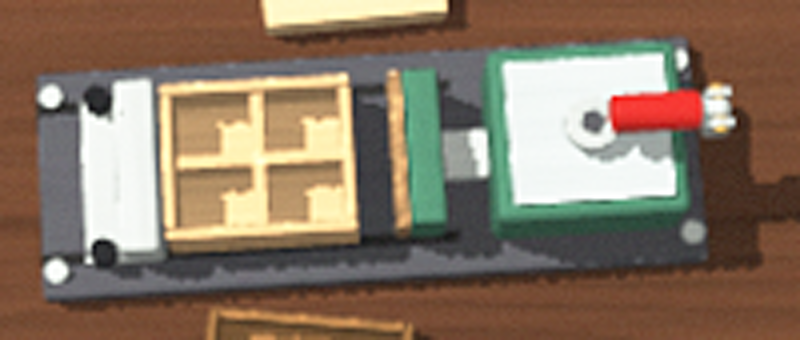

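View pics/side0c.png

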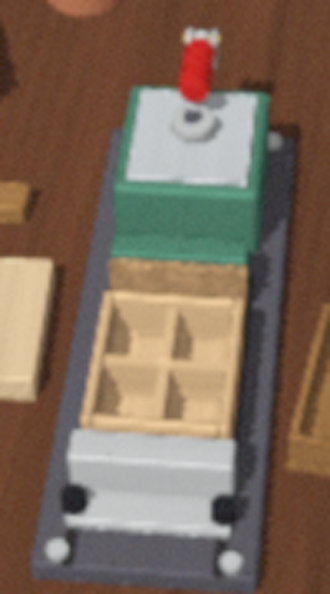

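The crops confirm the choice: an open light-wood box with four compartments between the green, cork-faced jaw and the steel stop. The red handle lies folded inward over the arm, which points towards world -y. The grip's top measures z 0.133, as the given sizes require. I'll move above it for a wrist view.

```bash
python3 -m pendant '0 0 -0.06 0 0 0; 0.454 -0.302 -0.06 0 0 -67; 0.454 -0.302 -0.06 0 0 -67; 0.454 -0.302 -0.06 0 0 -67; 0.454 -0.302 -0.06 0 0 -67; 0.454 -0.302 -0.06 0 0 -67; 0.454 -0.302 -0.06 0 0 -67; 0.454 -0.302 -0.06 0 0 -67; 0.454 -0.302 -0.06 0 0 -67; 0.454 -0.302 -0.06 0 0 -67; 0.454 -0.302 -0.06 0 0 -67; 0.454 -0.302 -0.06 0 0 -67; 0.454 -0.302 -0.06 0 0 -67; 0.454 -0.302 -0.06 0 0 -67; 0.454 -0.302 -0.06 0 0 -67; 0.454 -0.302 -0.06 0 0 -67; 0.454 -0.302 -0.06 0 0 -67; 0.454 -0.302 -0.06 0 0 -67; 0.454 -0.302 -0.06 0 0 -67' 
python3 - <<'E'
from h import *
s=telemetry.read_state(); print(s["time"],s["tool_pos"].round(4) if hasattr(s["tool_pos"],'round') else s["tool_pos"],np.round(s["orientation"],3),np.round(s["joint_pos"],2))
K,T=cam("wrist");p,D=eyes.grab_frame("wrist");cv2.imwrite("pics/w1.png",p);np.savez("pics/w1.npz",D=D,T=T)
E
```

```text
time: 1.73
tool_pos: [0.5433, -0.1225, 0.2824]
orientation: [0.709, 0.706, -0.0, 0.0]
ft_force: [0.1, -0.6, 0.2]
gripper_width: 0.0872
1.7333 [ 0.5433 -0.1225  0.2824] [ 0.709  0.706 -0.     0.   ] [ 0.62  0.2  -0.55  1.53  0.11  1.45  0.06]
```

View pics/w1.png

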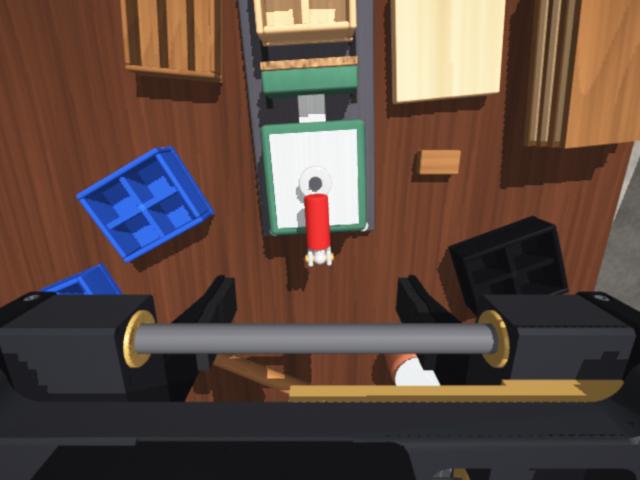

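The wrist view shows the hub at about (315,183), the red grip from (316,196) to (318,250), and the pin ears at (319,257). I'll measure from these.

```bash
python3 - <<'E'
from h import *
K,_=cam("wrist");z=np.load("pics/w1.npz");T=z["T"];D=z["D"];p=cv2.imread("pics/w1.png")
m=red(p);m[270:]=0
v,u=np.nonzero(m);P=bydepth(K,T,np.c_[u,v],D);P=P[(P[:,2]>.1)&(P[:,2]<.15)]
print("red px",u.min(),u.max(),v.min(),v.max(),"top z",np.percentile(P[:,2],[50,95]).round(4), "y",P[:,1].min(),P[:,1].max())
# centreline: per-row mid px on plane .121
rows=[];
for r in range(v.min()+4,v.max()-3,4):
    uu=u[v==r]; rows.append(((uu.min()+uu.max())/2,r))
C=plane(K,T,rows,.125); print(C.round(4)[:, :2].tolist())
f=np.polyfit(C[:,1],C[:,0],1);print("x=a*y+b",f)
h=cv2.cvtColor(p,cv2.COLOR_BGR2HSV)
# hub: gray/white ring
print("hub .121",plane(K,T,[(315,183.5)],.121).round(4),"depth",bydepth(K,T,[(315,183)],D).round(4), bydepth(K,T,[(305,178)],D).round(4))
g=green(p); 
cs,_=cv2.findContours(g.astype(np.uint8)*255,cv2.RETR_EXTERNAL,cv2.CHAIN_APPROX_NONE)
for c in cs:
    if cv2.contourArea(c)>300:
        r=cv2.minAreaRect(c);b=cv2.boxPoints(r);print(cv2.contourArea(c),b.round(1).tolist(),"\n",plane(K,T,b,.089).round(4).tolist())
q=np.array([[264,126],[364,121],[369,228],[272,234]]);print(bydepth(K,T,q,D).round(4))
cv2.imwrite("pics/w1c.png",cv2.resize(p[0:270,230:400],None,fx=3,fy=2.2)[:600])
# top camera too
K,T=cam("top");D=np.load("pics/top0.npy");p=cv2.imread("pics/top0.png")
m=red(p);m[:200]=0;m[240:]=0;m[:,420:]=0
v,u=np.nonzero(m);r=cv2.minAreaRect(np.c_[u,v].astype(np.float32));b=cv2.boxPoints(r);print("top red",plane(K,T,b,.121).round(4).tolist(),plane(K,T,[(373.5,220.7)],.11).round(4))
E
```

```text
red px 305 330 195 248 top z [0.1324 0.1348] y -0.14982191137449363 -0.09691144233393259
[[0.544, -0.1013], [0.5439, -0.1053], [0.5444, -0.1092], [0.5449, -0.1132], [0.5449, -0.1173], [0.5453, -0.1213], [0.5453, -0.1254], [0.5458, -0.1296], [0.5458, -0.1337], [0.5458, -0.1379], [0.5468, -0.1422], [0.5467, -0.1464]]
x=a*y+b [-0.06216773  0.5376128 ]
hub .121 [[ 0.5436 -0.0868  0.121 ]] depth [[ 0.5435 -0.0881  0.1085]] [[ 0.5335 -0.0832  0.1075]]
1811.5 [[260.5, 125.5999984741211], [362.8999938964844, 118.80000305175781], [370.1000061035156, 228.39999389648438], [267.70001220703125, 235.10000610351562]] 
 [[0.4886, -0.0325, 0.089], [0.5922, -0.0267, 0.089], [0.6045, -0.1416, 0.089], [0.4902, -0.1487, 0.089]]
2016.5 [[261.5, 72.0], [355.8999938964844, 65.69999694824219], [357.6000061035156, 91.19999694824219], [263.20001220703125, 97.4000015258789]] 
 [[0.4923, 0.0167, 0.089], [0.5837, 0.0217, 0.089], [0.5861, -0.001, 0.089], [0.4928, -0.0062, 0.089]]
[[ 0.4916 -0.0329  0.0852]
 [ 0.6032 -0.0264  0.019 ]
 [ 0.6149 -0.1607  0.0197]
 [ 0.4863 -0.1668  0.0247]]
top red [[0.5563, -0.098, 0.121], [0.5587, -0.1499, 0.121], [0.5381, -0.1501, 0.121], [0.5357, -0.0984, 0.121]] [[ 0.5418 -0.0889  0.11  ]]
```

View pics/w1c.png

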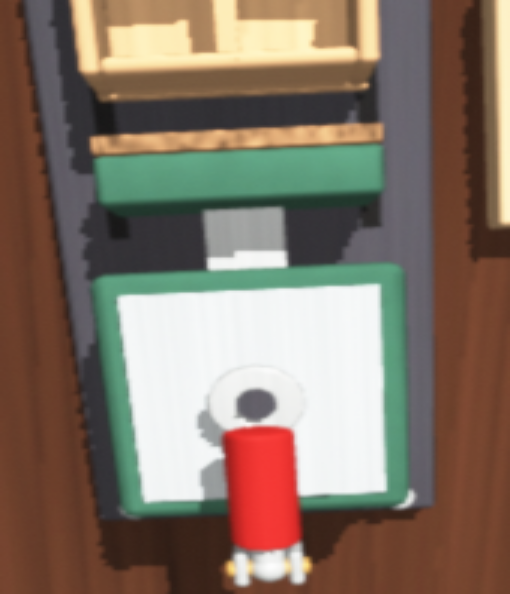

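```bash
python3 - <<'E'
from h import *
hub=np.array([.5432,-.0885]); a=np.arctan2(.055,.998)
X=np.array([np.cos(a),np.sin(a)]);Y=np.array([-X[1],X[0]])
K,T=cam("top");D=np.load("pics/top0.npy");p=cv2.imread("pics/top0.png")
for v in (218,224,238):
    print("row",v)
    for u in list(range(240,275))+list(range(306,340)):
        P=bydepth(K,T,[(u,v)],D)[0]; print(u,p[v,u].tolist(),"z%.3f yc%.1f xc%.1f"%(P[2],1e3*(P[:2]-hub)@Y,1e3*(P[:2]-hub)@X),end=" | ")
    print()
E
```

```text
row 218
240 [85, 79, 81] z0.021 yc334.3 xc48.1 | 241 [88, 83, 86] z0.018 yc332.1 xc48.7 | 242 [80, 77, 77] z0.018 yc329.5 xc48.7 | 243 [80, 77, 75] z0.022 yc326.4 xc47.4 | 244 [102, 102, 101] z0.021 yc323.9 xc47.5 | 245 [211, 217, 212] z0.021 yc321.3 xc47.3 | 246 [248, 252, 249] z0.023 yc318.5 xc46.7 | 247 [193, 200, 194] z0.031 yc315.0 xc44.5 | 248 [145, 151, 145] z0.040 yc311.4 xc42.0 | 249 [54, 57, 50] z0.037 yc309.2 xc42.7 | 250 [64, 66, 63] z0.037 yc306.7 xc42.6 | 251 [96, 100, 96] z0.038 yc303.9 xc42.1 | 252 [124, 130, 126] z0.026 yc302.7 xc45.1 | 253 [221, 229, 223] z0.032 yc299.5 xc43.4 | 254 [245, 249, 246] z0.059 yc294.2 xc36.4 | 255 [221, 228, 223] z0.064 yc291.1 xc34.8 | 256 [245, 249, 246] z0.068 yc288.2 xc33.7 | 257 [244, 248, 245] z0.065 yc286.0 xc34.4 | 258 [242, 246, 243] z0.064 yc283.6 xc34.5 | 259 [242, 246, 242] z0.064 yc281.2 xc34.4 | 260 [242, 246, 243] z0.066 yc278.4 xc33.6 | 261 [245, 249, 246] z0.064 yc276.1 xc33.9 | 262 [233, 239, 234] z0.065 yc273.4 xc33.5 | 263 [137, 140, 132] z0.069 yc270.6 xc32.4 | 264 [101, 114, 127] z0.045 yc270.1 xc38.4 | 265 [160, 22
[... 7182 characters left out ...]
-18.8 | 324 [129, 188, 237] z0.069 yc121.2 xc-28.3 | 325 [126, 187, 236] z0.067 yc118.7 xc-28.1 | 326 [107, 152, 198] z0.067 yc116.2 xc-28.3 | 327 [107, 133, 103] z0.066 yc113.7 xc-28.3 | 328 [139, 175, 99] z0.071 yc111.4 xc-29.5 | 329 [133, 169, 98] z0.072 yc109.0 xc-29.9 | 330 [131, 166, 98] z0.070 yc106.3 xc-29.5 | 331 [131, 163, 97] z0.078 yc104.3 xc-31.3 | 332 [130, 163, 97] z0.070 yc101.4 xc-29.8 | 333 [129, 164, 97] z0.073 yc99.0 xc-30.5 | 334 [125, 160, 92] z0.071 yc96.5 xc-30.4 | 335 [115, 148, 88] z0.071 yc94.0 xc-30.5 | 336 [74, 85, 63] z0.068 yc91.3 xc-30.1 | 337 [66, 60, 63] z0.014 yc85.3 xc-19.5 | 338 [69, 63, 64] z0.016 yc82.8 xc-20.0 | 339 [71, 66, 66] z0.019 yc80.4 xc-20.7 |
```

Checks agree with the given sizes:
- **Grip:** 53 mm long with its top at 0.133.
- **Jaw face:** 121–122 mm from the hub in the image, against 121.4 mm from the crank angle (c≈1.36).
- **Stop face:** about 272 mm, in range, with the box about 6 mm clear of it.

The estimated target is c≈4.18. Next I grasp the handle from above.

```bash
python3 -m pendant '0.001 0.002 0.04 0 0 -3.5; 0.001 0.002 0.08 0 0 -3.5; 0.001 0.002 0.11 0 0 -3.5; 0.001 0.002 0.14 0 0 -3.5; 0.001 0.002 0.16 0 0 -3.5; 0.001 0.002 0.17 0 0 -3.5; 0.001 0.002 0.177 0 0 -3.5; 0.001 0.002 0.177 0 0 -3.5;0.001 0.002 0.177 0 0 -3.5' 0.06
python3 - <<'E'
from h import *
p,D=eyes.grab_frame("wrist");cv2.imwrite("pics/w2.png",p)
E
```

```text
time: 2.53
tool_pos: [0.5465, -0.1202, 0.1066]
orientation: [0.686, 0.728, 0.0, 0.001]
ft_force: [0.4, -0.0, 0.0]
gripper_width: 0.0598
```

View pics/w2.png

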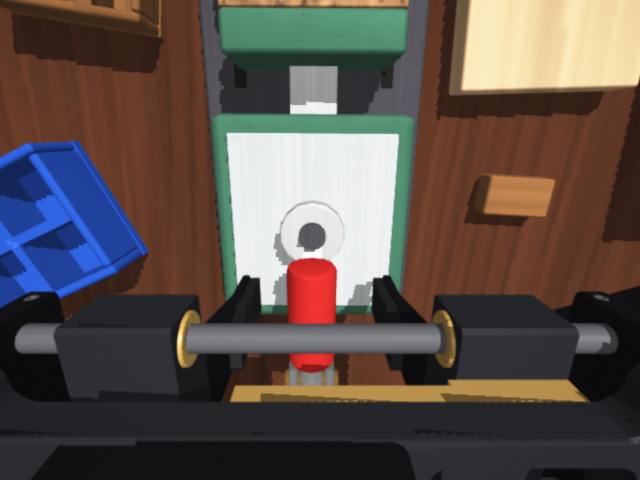

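The grip at (312,310) sits between the fingertips at (248,300) and (385,300), about 1.5 mm left of centre. I correct for that and close.

```bash
python3 -m pendant '0 -0.001 0.001 0 0 0;0 -0.001 0.001 0 0 0;0 -0.001 0.001 0 0 0;0 -0.001 0.001 0 0 0;0 -0.001 0.001 0 0 0;0 -0.001 0.001 0 0 0;0 -0.001 0.001 0 0 0' 0.0
python3 - <<'E'
from h import *
s=telemetry.read_state();print({k:np.round(s[k],4).tolist() for k in("tool_pos","orientation","ft_force","gripper_width","joint_pos")})
E
```

```text
time: 3.17
tool_pos: [0.5444, -0.1198, 0.1044]
orientation: [0.686, 0.728, -0.0, -0.0]
ft_force: [-2.4, 0.4, 2.4]
gripper_width: 0.0233
{'tool_pos': [0.5444, -0.1198, 0.1044], 'orientation': [0.6858, 0.7278, -0.0004, -0.0004], 'ft_force': [-2.3978, 0.4312, 2.4048], 'gripper_width': 0.0233, 'joint_pos': [0.5958, 0.3345, -0.5431, 1.7584, 0.1913, 1.1026, 0.0497]}
```

Gripped at 23 mm. Next I swing the handle about the pin, turning the tool with it, up to 40° first.

```bash
python3 -m pendant '0.0012 0 -0.0039 0 5 0; 0.0022 0 -0.0078 0 10 0; 0.0027 0 -0.0119 0 15 0; 0.0031 0 -0.0159 0 20 0; 0.0029 0 -0.02 0 25 0; 0.0025 0 -0.024 0 30 0; 0.0016 0 -0.028 0 35 0; 0.0005 0 -0.0319 0 40 0; 0.0005 0 -0.0319 0 40 0; 0.0005 0 -0.0319 0 40 0'
python3 - <<'E'
from h import *
s=telemetry.read_state();print({k:np.round(s[k],4).tolist() for k in("tool_pos","orientation","ft_force","gripper_width","joint_pos")})
p,D=eyes.grab_frame("side");cv2.imwrite("pics/s3.png",cv2.resize(p[120:280,230:430],None,fx=3.5,fy=3.5))
E
```

```text
time: 4.0
tool_pos: [0.5443, -0.1197, 0.1359]
orientation: [0.645, 0.683, 0.235, -0.25]
ft_force: [-4.5, -0.3, 2.9]
gripper_width: 0.0229
{'tool_pos': [0.5443, -0.1197, 0.1359], 'orientation': [0.6447, 0.683, 0.2348, -0.2505], 'ft_force': [-4.5149, -0.3129, 2.8548], 'gripper_width': 0.0229, 'joint_pos': [0.9247, 0.6143, -0.6057, 1.521, -0.3002, 1.4132, 0.5099]}
```

View pics/s3.png

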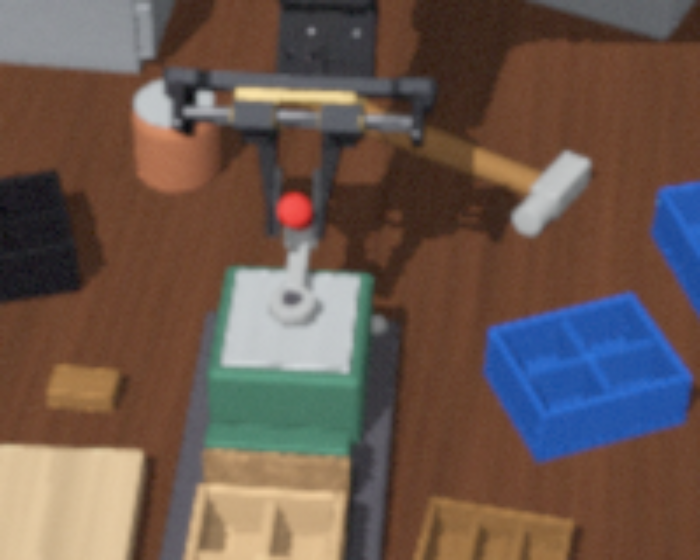

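At 40° the side view shows the handle tilted, its end at (295,210) in the crop, still in the fingers and with low forces. I continue.

```bash
python3 -m pendant '0.0012 0 -0.0039 0 5 0; 0.0022 0 -0.0078 0 10 0; 0.0027 0 -0.0119 0 15 0; 0.0031 0 -0.0159 0 20 0; 0.0029 0 -0.02 0 25 0; 0.0025 0 -0.024 0 30 0; 0.0016 0 -0.028 0 35 0; 0.0005 0 -0.0319 0 40 0; 0.0005 0 -0.0319 0 40 0'
python3 - <<'E'
from h import *
s=telemetry.read_state();print({k:np.round(s[k],4).tolist() for k in("tool_pos","orientation","ft_force","gripper_width","joint_pos")})
p,D=eyes.grab_frame("side");cv2.imwrite("pics/s4.png",cv2.resize(p[120:280,230:430],None,fx=3.5,fy=3.5))
E
```

```text
time: 4.8
tool_pos: [0.5456, -0.1394, 0.1603]
orientation: [0.524, 0.554, 0.443, -0.471]
ft_force: [-3.4, -2.2, 3.3]
gripper_width: 0.0234
{'tool_pos': [0.5456, -0.1394, 0.1603], 'orientation': [0.5236, 0.5542, 0.4432, -0.4714], 'ft_force': [-3.3569, -2.1942, 3.3315], 'gripper_width': 0.0234, 'joint_pos': [1.043, 1.0487, -0.6536, 1.276, -0.5793, 1.7849, 0.6023]}
```

View pics/s4.png

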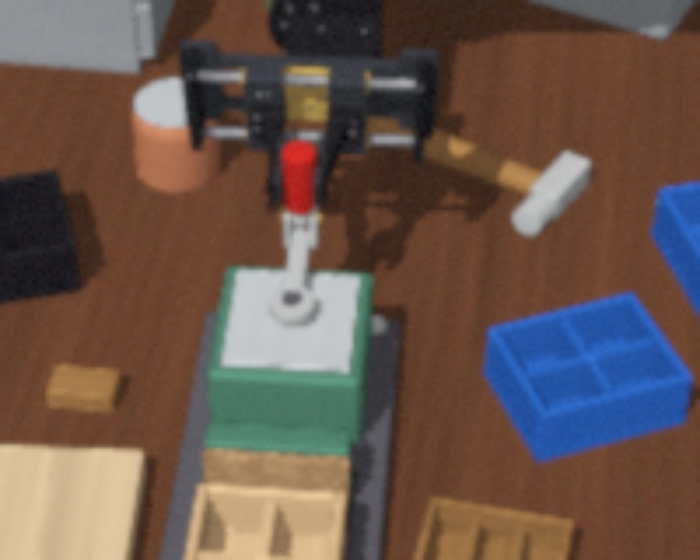

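The handle is about 80° up. Next comes the last part, to the stop.

```bash
python3 -m pendant '0.0012 0 -0.0039 0 5 0; 0.0022 0 -0.0078 0 10 0; 0.0025 0 -0.0095 0 12 0; 0.0025 0 -0.0095 0 12 0; 0.0025 0 -0.0095 0 12 0'
python3 -m pendant '0 0 -0.002 0 0 0;0 0 -0.003 0 0 0;0 0 -0.003 0 0 0'
python3 - <<'E'
from h import *
s=telemetry.read_state();print({k:np.round(s[k],4).tolist() for k in("tool_pos","orientation","ft_force","torque","gripper_width","joint_pos")})
p,D=eyes.grab_frame("side");cv2.imwrite("pics/s5.png",cv2.resize(p[120:280,230:430],None,fx=3.5,fy=3.5))
E
```

```text
time: 5.27
tool_pos: [0.5465, -0.1461, 0.1643]
orientation: [-0.476, -0.506, -0.492, 0.525]
ft_force: [-2.4, 12.2, -3.4]
gripper_width: 0.0231
time: 5.52
tool_pos: [0.5464, -0.1469, 0.1642]
orientation: [-0.475, -0.507, -0.491, 0.526]
ft_force: [-2.9, 22.4, -5.6]
gripper_width: 0.0229
{'tool_pos': [0.5464, -0.1469, 0.1642], 'orientation': [-0.4753, -0.5067, -0.4908, 0.5258], 'ft_force': [-2.8855, 22.4467, -5.6143], 'torque': [-2.41, -0.2274, 0.2291], 'gripper_width': 0.0229, 'joint_pos': [1.05, 1.1752, -0.6745, 1.2149, -0.653, 1.8798, 0.5888]}
```

View pics/s5.png

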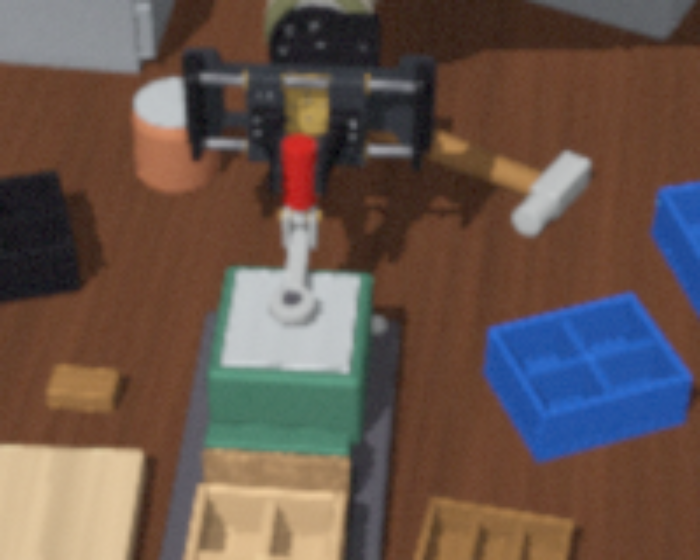

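The handle is upright at its stop: pushing outward it held 22 N, and the image shows it standing. I release, back away, and go to a vertical tool above it.

```bash
python3 -m pendant '0 0 0 0 0 0;0 0 0 0 0 0;0 0 0 0 0 0;0 0 -0.03 0 0 0;0 0 -0.06 0 0 0;0 0 -0.09 0 0 0;0.05 0 -0.09 0 0 0; 0.1 0 -0.09 0 -7 0; 0.13 0 -0.09 0 -14 0; 0.13 0 -0.09 0 -28 0; 0.13 0 -0.09 0 -35 0; 0.13 0 -0.09 0 -42 0;0.13 0 -0.09 0 -49 0' 0.06
python3 -m pendant '0 0 0 0 -7 0;0 0 0 0 -14 0;0 0 0 0 -21 0;0 0 0 0 -28 0;0 0 0 0 -35 0;0 0 0 0 -42 0; 0 0 0 0 -43 0; 0 0 0 0 -43 0;0 0 0 0 -43 0'
python3 - <<'E'
from h import *
s=telemetry.read_state();print({k:np.round(s[k],4).tolist() for k in("tool_pos","orientation","ft_force","torque","gripper_width","joint_pos")})
K,T=cam("wrist");p,D=eyes.grab_frame("wrist");cv2.imwrite("pics/w6.png",p);np.savez("pics/w6.npz",D=D,T=T)
p,D=eyes.grab_frame("top");cv2.imwrite("pics/t6.png",p);np.save("pics/t6.npy",D)
E
```

```text
time: 6.65
tool_pos: [0.5526, -0.2473, 0.293]
orientation: [0.625, 0.662, 0.285, -0.3]
ft_force: [0.7, 0.3, 0.5]
gripper_width: 0.06
time: 7.4
tool_pos: [0.5522, -0.2462, 0.2922]
orientation: [0.685, 0.726, 0.038, -0.041]
ft_force: [0.3, -0.4, -0.1]
gripper_width: 0.0598
{'tool_pos': [0.5522, -0.2462, 0.2922], 'orientation': [0.685, 0.7264, 0.0382, -0.0405], 'ft_force': [0.3483, -0.3993, -0.1118], 'torque': [-0.2294, -0.074, 0.0004], 'gripper_width': 0.0598, 'joint_pos': [0.8776, 0.3717, -0.6425, 1.3291, 0.1137, 1.5461, 0.3185]}
```

View pics/w6.png

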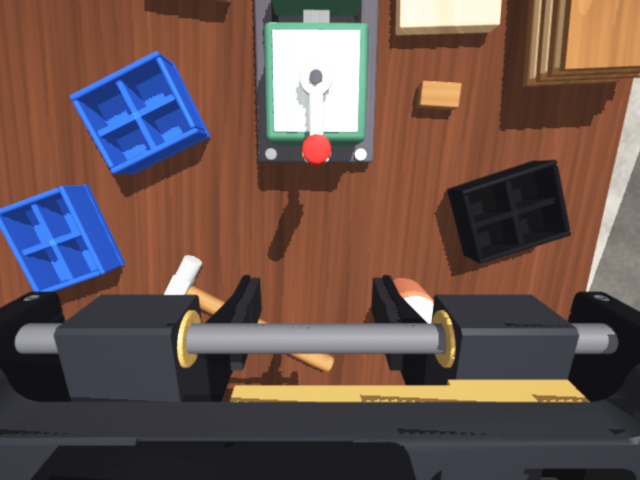

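The wrist view shows the handle upright, seen as a disc at (316,149), with the hub at (316,77). I measure both, and also use the top view.

```bash
python3 - <<'E'
from h import *
for n,f,lim in (("wrist","w6",270),("top","t6",260)):
    if n=="wrist":
        K,_=cam(n);z=np.load("pics/w6.npz");T=z["T"];D=z["D"];hubpx=(315.8,77)
    else:
        K,T=cam(n);D=np.load("pics/t6.npy");hubpx=(373.5,220.7)
    p=cv2.imread(f"pics/{f}.png");m=red(p);m[lim:]=0
    if n=="top": m[:195]=0;m[:,430:]=0
    v,u=np.nonzero(m)
    if not len(u): print(n,"none");continue
    P=bydepth(K,T,np.c_[u,v],D); print(n,len(u),u.min(),u.max(),v.min(),v.max(),"z",np.percentile(P[:,2],[5,50,95]).round(3))
    t=P[:,2]>.18; print(" top disc: px",u[t].mean(),v[t].mean(),plane(K,T,[(u[t].mean(),v[t].mean())],.187).round(4),P[t].mean(0).round(4))
    print(" hub",plane(K,T,[hubpx],.109).round(4))
p=cv2.imread("pics/t6.png");cv2.imwrite("pics/t6c.png",cv2.resize(p[190:275,225:425],None,fx=4,fy=4))
p=cv2.imread("pics/w6.png");cv2.imwrite("pics/w6c.png",cv2.resize(p[40:190,230:400],None,fx=4,fy=4))
E
```

```text
wrist 78 303 328 141 164 z [0.146 0.185 0.187]
 top disc: px 311.73770491803276 157.18032786885246 [[ 0.5453 -0.1706  0.187 ]] [ 0.5453 -0.1706  0.1853]
 hub [[ 0.544  -0.0897  0.109 ]]
top 124 402 414 205 218 z [0.146 0.184 0.19 ]
 top disc: px 409.34615384615387 210.25641025641025 [[ 0.5473 -0.162   0.187 ]] [ 0.5475 -0.1621  0.1865]
 hub [[ 0.542 -0.089  0.109]]
```

View pics/t6c.png

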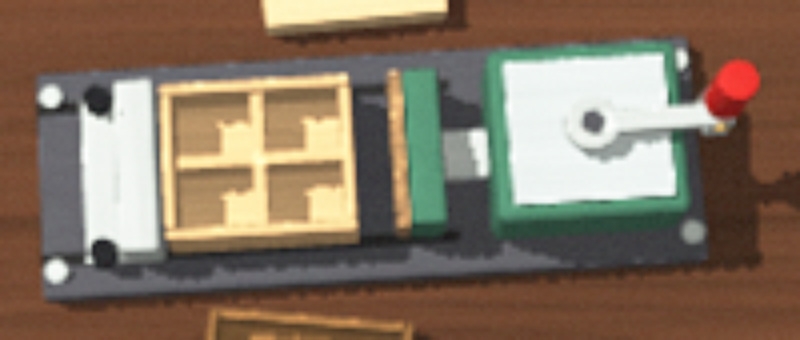

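View pics/w6c.png

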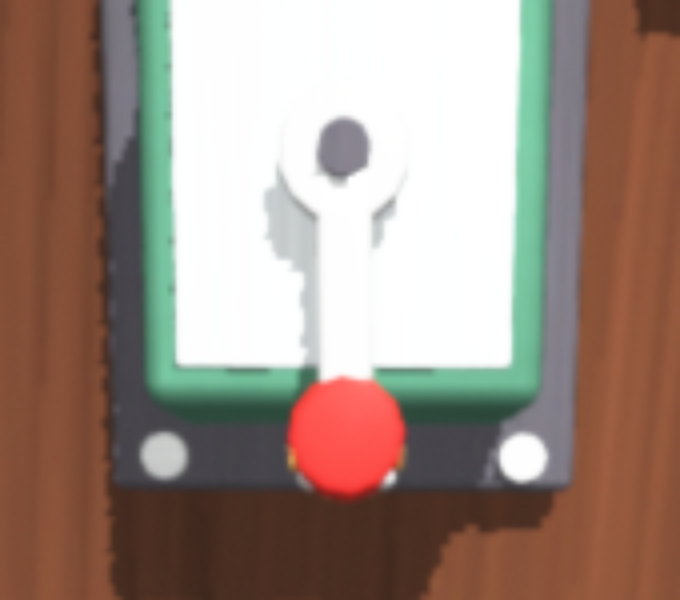

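```bash
python3 - <<'E'
from h import *
K,_=cam("wrist");z=np.load("pics/w6.npz");T=z["T"]
print(plane(K,T,[(316.5,148.8)],.187),plane(K,T,[(315.75,76.75)],.109))
E
python3 -m pendant '0.03 0.001 0 0 -3 0;0.06 0.001 0.02 0 -6.3 0;0.0775 0.001 0.0487 0 -6.3 0;0.0775 0.001 0.0487 0 -6.3 0;0.0775 0.001 0.0487 0 -6.3 0;0.0775 0.001 0.0487 0 -6.3 0'
python3 - <<'E'
from h import *
s=telemetry.read_state();print({k:np.round(s[k],4).tolist() for k in("tool_pos","orientation","ft_force","torque","gripper_width","joint_pos")})
K,T=cam("wrist");p,D=eyes.grab_frame("wrist");cv2.imwrite("pics/w7.png",p);np.savez("pics/w7.npz",D=D,T=T)
E
```

```text
[[ 0.54871613 -0.16385843  0.187     ]] [[ 0.54397357 -0.08942406  0.109     ]]
time: 8.0
tool_pos: [0.5485, -0.1654, 0.2519]
orientation: [0.687, 0.727, 0.0, -0.001]
ft_force: [-0.0, -0.1, -0.7]
gripper_width: 0.0601
{'tool_pos': [0.5485, -0.1654, 0.2519], 'orientation': [0.6868, 0.7268, 0.0004, -0.0009], 'ft_force': [-0.0339, -0.0648, -0.7366], 'torque': [-0.0724, -0.102, -0.0197], 'gripper_width': 0.0601, 'joint_pos': [0.7816, 0.2724, -0.683, 1.529, 0.1714, 1.4026, 0.1443]}
```

View pics/w7.png

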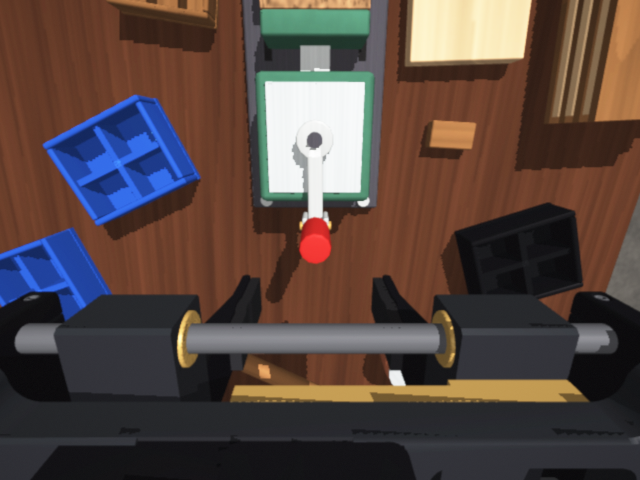

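The views agree on the hub at (0.544, -0.0895) and the handle at (0.5487, -0.164), a radius of 74.7 mm against the given 75. I descend and grip.

```bash
python3 -m pendant '0.001 0 0.035 0 0 0;0.001 0 0.07 0 0 0;0.001 0 0.09 0 0 0;0.001 0 0.106 0 0 0;0.001 0 0.106 0 0 0;0.001 0 0.106 0 0 0'
python3 -m pendant '0 0 0 0 0 0;0 0 0 0 0 0;0 0 0 0 0 0;0 0 0 0 0 0;0 0 0 0 0 0' 0
python3 - <<'E'
from h import *
s=telemetry.read_state();print({k:np.round(s[k],4).tolist() for k in("tool_pos","orientation","ft_force","torque","gripper_width","joint_pos")})
p,D=eyes.grab_frame("side");cv2.imwrite("pics/s8.png",cv2.resize(p[120:280,230:430],None,fx=3.5,fy=3.5))
E
```

```text
time: 8.55
tool_pos: [0.5485, -0.1636, 0.1463]
orientation: [0.687, 0.727, 0.0, -0.001]
ft_force: [0.5, -0.0, 1.2]
gripper_width: 0.0602
time: 8.97
tool_pos: [0.5487, -0.1624, 0.1468]
orientation: [0.686, 0.728, 0.0, 0.0]
ft_force: [0.1, 0.3, 1.1]
gripper_width: 0.0346
{'tool_pos': [0.5487, -0.1624, 0.1468], 'orientation': [0.6858, 0.7278, 0.0004, 0.0001], 'ft_force': [0.1332, 0.2565, 1.1354], 'torque': [-0.0072, -0.1249, 0.0531], 'gripper_width': 0.0346, 'joint_pos': [0.7643, 0.3456, -0.67, 1.6734, 0.227, 1.2012, 0.1]}
```

View pics/s8.png

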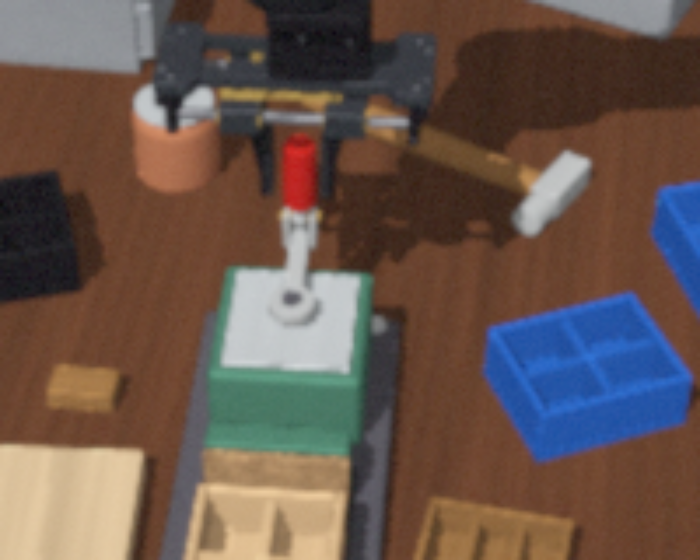

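```bash
python3 -m pendant '0 0 0 0 0 0;0 0 0 0 0 0;0 0 0 0 0 0;0 0 0 0 0 0' 0
cat > tab.py <<'E'
import numpy as np,sys
a,b,st,extra=map(float,sys.argv[1:5])
ph0=np.radians(-86.4); tx=np.array([-.0616,.998]);ty=np.array([.998,.0616])
f=lambda d,r:r*np.array([np.cos(ph0-np.radians(d)),np.sin(ph0-np.radians(d))])
s=f(a,float(sys.argv[5]) if len(sys.argv)>5 else .075)
for d in np.arange(a+st,b+1e-6,st):
    v=f(d,.075+extra)-s; print(int(d),"%.4f %.4f"%(v@tx,v@ty))
E
python3 tab.py 0 80 5 0.0005
python3 - <<'E'
from h import *
s=telemetry.read_state();print({k:np.round(s[k],4).tolist() for k in("tool_pos","orientation","ft_force","torque","gripper_width","joint_pos")})
E
```

```text
time: 9.35
tool_pos: [0.5482, -0.1624, 0.1464]
orientation: [0.686, 0.728, 0.0, -0.0]
ft_force: [-2.8, 0.9, 5.4]
gripper_width: 0.0234
5 -0.0002 -0.0066
10 0.0006 -0.0131
15 0.0020 -0.0195
20 0.0040 -0.0258
25 0.0065 -0.0319
30 0.0096 -0.0378
35 0.0131 -0.0433
40 0.0171 -0.0485
45 0.0215 -0.0534
50 0.0264 -0.0579
55 0.0316 -0.0619
60 0.0372 -0.0654
65 0.0430 -0.0685
70 0.0491 -0.0710
75 0.0554 -0.0730
80 0.0618 -0.0744
{'tool_pos': [0.5482, -0.1624, 0.1464], 'orientation': [0.6858, 0.7278, 0.0001, -0.0004], 'ft_force': [-2.8004, 0.8518, 5.3525], 'torque': [0.0056, 0.8849, -0.026], 'gripper_width': 0.0234, 'joint_pos': [0.7643, 0.3459, -0.6699, 1.674, 0.2271, 1.2016, 0.0999]}
```

```bash
python3 -m pendant '-0.001 0 0 0 0 0; -0.0017 -0.0066 0 0 0 0; -0.0009 -0.0131 0 0 0 0; 0.0005 -0.0195 0 0 0 0; 0.0025 -0.0258 0 0 0 0; 0.005 -0.0319 0 0 0 0; 0.0081 -0.0378 0 0 0 0; 0.0116 -0.0433 0 0 0 0; 0.0156 -0.0485 0 0 0 0; 0.02 -0.0534 0 0 0 0; 0.02 -0.0534 0 0 0 0'
python3 - <<'E'
from h import *
s=telemetry.read_state();print({k:np.round(s[k],4).tolist() for k in("tool_pos","orientation","ft_force","torque","gripper_width","joint_pos")})
h=np.array([.544,-.0895]);d=np.array(s["tool_pos"][:2])-h;print(np.hypot(*d),-86.4-np.degrees(np.arctan2(d[1],d[0])))
p,D=eyes.grab_frame("side");cv2.imwrite("pics/s9.png",cv2.resize(p[120:280,230:430],None,fx=3.5,fy=3.5))
E
```

```text
time: 10.27
tool_pos: [0.4945, -0.1453, 0.1465]
orientation: [0.686, 0.728, 0.001, 0.001]
ft_force: [2.6, 1.2, -1.1]
gripper_width: 0.0232
{'tool_pos': [0.4945, -0.1453, 0.1465], 'orientation': [0.6856, 0.728, 0.0008, 0.0008], 'ft_force': [2.5838, 1.226, -1.0761], 'torque': [0.3849, -0.6517, -0.0191], 'gripper_width': 0.0232, 'joint_pos': [0.8264, 0.2153, -0.6963, 1.8177, 0.1495, 1.1595, 0.1418]}
0.0745800181394774 45.22107561471029
```

View pics/s9.png

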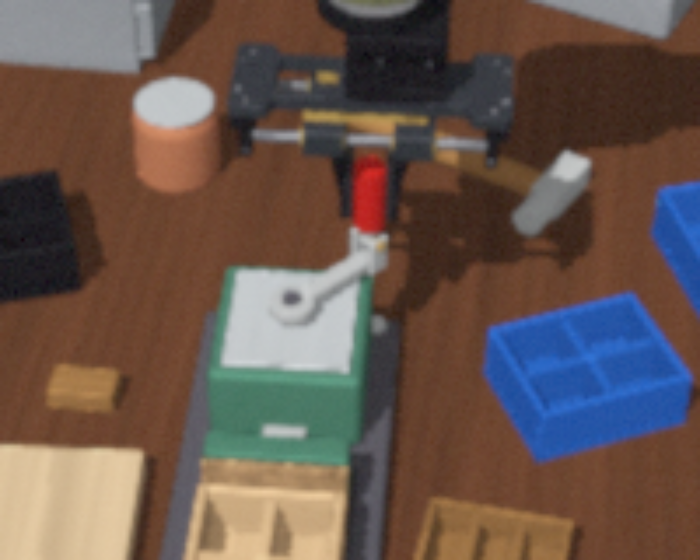

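At 45° the handle stands upright and the jaw has advanced, with low forces. I continue from 45° to 105°, slightly outside the circle.

```bash
python3 tab.py 45 160 5 0.001 .075
```

```text
50 0.0042 -0.0052
55 0.0094 -0.0092
60 0.0150 -0.0128
65 0.0209 -0.0159
70 0.0270 -0.0184
75 0.0333 -0.0204
80 0.0398 -0.0219
85 0.0464 -0.0227
90 0.0530 -0.0230
95 0.0596 -0.0227
100 0.0662 -0.0219
105 0.0727 -0.0205
110 0.0790 -0.0185
115 0.0851 -0.0159
120 0.0910 -0.0129
125 0.0966 -0.0093
130 0.1019 -0.0053
135 0.1068 -0.0008
140 0.1112 0.0040
145 0.1153 0.0093
150 0.1189 0.0149
155 0.1219 0.0208
160 0.1245 0.0269
```

```bash
python3 -m pendant '0.0042 -0.0052 0 0 0 0; 0.0094 -0.0092 0 0 0 0; 0.015 -0.0128 0 0 0 0; 0.0209 -0.0159 0 0 0 0; 0.027 -0.0184 0 0 0 0; 0.0333 -0.0204 0 0 0 0; 0.0398 -0.0219 0 0 0 0; 0.0464 -0.0227 0 0 0 0; 0.053 -0.023 0 0 0 0; 0.0596 -0.0227 0 0 0 0; 0.0662 -0.0219 0 0 0 0; 0.0727 -0.0205 0 0 0 0; 0.0727 -0.0205 0 0 0 0'
cat > st.py <<'E'
from h import *
s=telemetry.read_state();print({k:np.round(s[k],4).tolist() for k in("tool_pos","ft_force","torque","gripper_width","joint_pos")})
h=np.array([.544,-.0895]);d=np.array(s["tool_pos"][:2])-h;ph=np.arctan2(d[1],d[0])
u=d/np.hypot(*d);t=np.array([u[1],-u[0]]);F=np.array(s["ft_force"][:2])
print("r",np.hypot(*d).round(4),"adv",((-86.4-np.degrees(ph))%360).round(2),"Frad",(F@u).round(2),"Ftan",(F@t).round(2))
E
cat > sd.py <<'E'
from h import *
import sys
p,D=eyes.grab_frame("side");cv2.imwrite(f"pics/{sys.argv[1]}.png",cv2.resize(p[150:340,240:400],None,fx=3.1,fy=3.1))
E
python3 st.py; python3 sd.py s10
```

```text
time: 11.4
tool_pos: [0.4688, -0.0743, 0.1463]
orientation: [0.686, 0.728, -0.001, -0.0]
ft_force: [-4.2, -1.6, 5.3]
gripper_width: 0.023
{'tool_pos': [0.4688, -0.0743, 0.1463], 'ft_force': [-4.1553, -1.565, 5.3055], 'torque': [-0.3692, 0.6988, 0.0129], 'gripper_width': 0.023, 'joint_pos': [0.7817, 0.1242, -0.756, 1.9094, 0.0937, 1.1447, 0.0503]}
r 0.0767 adv 105.04 Frad 3.76 Ftan -2.36
```

View pics/s10.png

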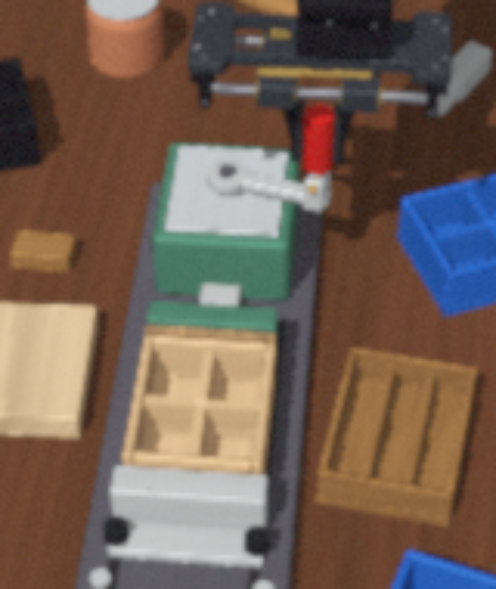

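The jaw is almost at the box with 105° done. I go on to 140°, still about 6° before the expected clamping contact.

```bash
python3 tab.py 105 140 5 0.0005 .0763
```

```text
110 0.0061 0.0027
115 0.0122 0.0053
120 0.0180 0.0083
125 0.0236 0.0118
130 0.0288 0.0158
135 0.0337 0.0203
140 0.0381 0.0251
```

```bash
python3 -m pendant '0.003 0.0013 0 0 0 0;0.0061 0.0027 0 0 0 0; 0.0092 0.004 0 0 0 0;0.0122 0.0053 0 0 0 0; 0.0151 0.0068 0 0 0 0;0.018 0.0083 0 0 0 0; 0.0208 0.01 0 0 0 0;0.0236 0.0118 0 0 0 0'; python3 st.py
python3 -m pendant '0.0026 0.002 0 0 0 0;0.0052 0.004 0 0 0 0;0.0077 0.0062 0 0 0 0;0.0101 0.0085 0 0 0 0; 0.0123 0.0109 0 0 0 0;0.0145 0.0133 0 0 0 0'; python3 st.py; python3 sd.py s11
```

```text
time: 12.12
tool_pos: [0.4779, -0.0502, 0.1462]
orientation: [0.686, 0.728, -0.001, -0.002]
ft_force: [-11.7, -0.6, 12.7]
gripper_width: 0.0234
{'tool_pos': [0.4779, -0.0502, 0.1462], 'ft_force': [-11.7137, -0.5557, 12.6613], 'torque': [-0.0777, 2.7107, -0.0107], 'gripper_width': 0.0234, 'joint_pos': [0.7411, 0.1459, -0.7751, 1.8926, 0.1108, 1.1511, -0.0155]}
r 0.0769 adv 124.34 Frad 9.78 Ftan -6.46
time: 12.62
tool_pos: [0.4906, -0.034, 0.1462]
orientation: [0.686, 0.728, -0.001, -0.002]
ft_force: [-10.5, 1.5, 10.5]
gripper_width: 0.0234
{'tool_pos': [0.4906, -0.034, 0.1462], 'ft_force': [-10.4814, 1.4672, 10.4571], 'torque': [0.46, 2.4452, 0.0447], 'gripper_width': 0.0234, 'joint_pos': [0.7058, 0.1771, -0.7852, 1.8661, 0.1344, 1.1569, -0.0666]}
r 0.077 adv 139.67 Frad 8.33 Ftan -6.53
```

View pics/s11.png

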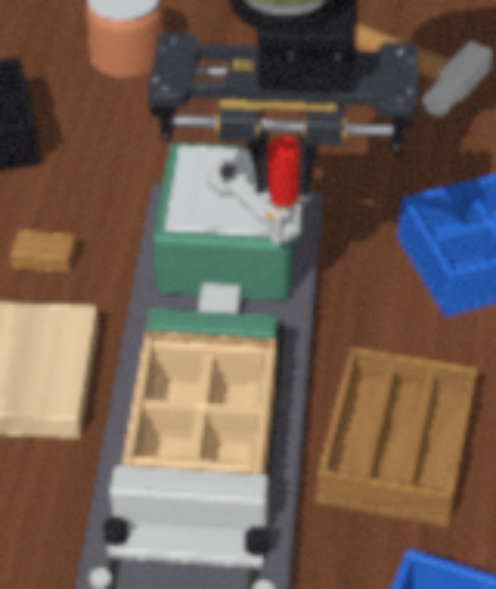

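Radial force is about 8 N, enough to fold the handle, so I check how upright it stands.

```bash
cat > tilt.py <<'E'
from h import *
import sys
for n in ("top","side"):
    K,T=cam(n);p,D=eyes.grab_frame(n)
    m=red(p); k=np.zeros_like(m); 
    if n=="top": k[195:250,330:425]=1
    else: k[165:240,285:350]=1
    m&=k; v,u=np.nonzero(m)
    if len(u)<20: print(n,len(u));continue
    # image axis vs projected vertical line at handle
    c=np.array([u.mean(),v.mean()])
    _,_,V=np.linalg.svd(np.c_[u,v]-c,full_matrices=False)
    P=plane(K,T,[c],.16)[0]
    M=np.linalg.inv(T)
    def pr(X): q=K@(M[:3,:3]@X+M[:3,3]); return q[:2]/q[2]
    a=pr(P*[1,1,0]+[0,0,.133]);b=pr(P*[1,1,0]+[0,0,.187]);e=(b-a)/np.linalg.norm(b-a)
    d=V[0]*np.sign(V[0]@e)
    print(n,len(u),"centre@.16",P.round(4),"axis dir",d.round(3),"vertical dir",e.round(3),"diff deg",np.degrees(np.arctan2(e[0]*d[1]-e[1]*d[0],e@d)).round(1))
    x0,y0=(c-[40,40]).astype(int); cv2.imwrite(f"pics/{sys.argv[1]}_{n}.png",cv2.resize(p[y0:y0+80,x0:x0+100],None,fx=6,fy=6,interpolation=cv2.INTER_CUBIC))
E
python3 tilt.py t12
```

```text
top 0
side 176 centre@.16 [ 0.4938 -0.0361  0.16  ] axis dir [-0.008 -1.   ] vertical dir [ 0.012 -1.   ] diff deg -1.1
```

```bash
cd pics; python3 -c "
import cv2,numpy as np
a=cv2.imread('t12_top.png') if __import__('os').path.exists('t12_top.png') else None
b=cv2.imread('t12_side.png')
b=cv2.resize(b,(400,320))
if a is not None: b=np.hstack([cv2.resize(a,(400,320)),b])
cv2.imwrite('t12.png',b)"
```

```text
(no output)
```

View pics/t12.png

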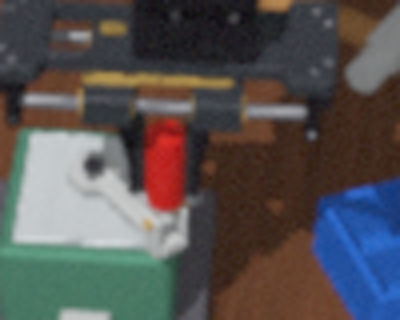

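Tilt is at most about 1–2° inward. I shift the tool outward by 3 mm and read the force.

```bash
python3 -m pendant '0.0012 -0.001 0 0 0 0;0.0023 -0.0019 0 0 0 0;0.0023 -0.0019 0 0 0 0'; python3 st.py
```

```text
time: 13.02
tool_pos: [0.4906, -0.0332, 0.1464]
orientation: [0.686, 0.728, 0.001, 0.0]
ft_force: [2.8, -3.4, 1.5]
gripper_width: 0.0232
{'tool_pos': [0.4906, -0.0332, 0.1464], 'ft_force': [2.8128, -3.3539, 1.4721], 'torque': [-0.7449, -0.6163, -0.0171], 'gripper_width': 0.0232, 'joint_pos': [0.7062, 0.1717, -0.7862, 1.8705, 0.1326, 1.151, -0.0678]}
r 0.0776 adv 140.08 Frad -4.37 Ftan -0.27
```

The handle is now held outward against its stop (4 N). I continue in short steps to look for the clamping force rise.

```bash
python3 tab.py 140 170 2 0 .075
```

```text
142 0.0016 0.0020
144 0.0032 0.0041
146 0.0047 0.0063
148 0.0062 0.0085
150 0.0075 0.0107
152 0.0088 0.0130
154 0.0100 0.0153
156 0.0111 0.0177
158 0.0121 0.0201
160 0.0130 0.0225
162 0.0139 0.0250
164 0.0147 0.0275
166 0.0154 0.0300
168 0.0159 0.0326
170 0.0164 0.0352
```

```bash
python3 -m pendant '0.0016 0.002 0 0 0 0;0.0032 0.0041 0 0 0 0'; python3 st.py
python3 -m pendant '0.0015 0.0022 0 0 0 0;0.003 0.0044 0 0 0 0'; python3 st.py
python3 -m pendant '0.0013 0.0022 0 0 0 0;0.0026 0.0045 0 0 0 0'; python3 st.py; python3 sd.py s13
```

```text
time: 13.18
tool_pos: [0.4936, -0.0304, 0.1463]
orientation: [0.686, 0.727, -0.001, -0.0]
ft_force: [-3.5, -5.6, 4.4]
gripper_width: 0.0237
{'tool_pos': [0.4936, -0.0304, 0.1463], 'ft_force': [-3.4568, -5.641, 4.4272], 'torque': [-1.4909, 0.6462, -0.0965], 'gripper_width': 0.0237, 'joint_pos': [0.6969, 0.1817, -0.7872, 1.8619, 0.1411, 1.1555, -0.0814]}
r 0.0777 adv 143.12 Frad -2.05 Ftan -6.29
time: 13.35
tool_pos: [0.4977, -0.0272, 0.1463]
orientation: [0.686, 0.727, -0.001, -0.0]
ft_force: [-4.0, -6.4, 5.9]
gripper_width: 0.0238
{'tool_pos': [0.4977, -0.0272, 0.1463], 'ft_force': [-3.9677, -6.3569, 5.8791], 'torque': [-1.5081, 0.864, -0.0293], 'gripper_width': 0.0238, 'joint_pos': [0.6871, 0.1927, -0.7882, 1.8522, 0.1494, 1.1583, -0.0943]}
r 0.0776 adv 146.98 Frad -2.74 Ftan -6.98
time: 13.52
tool_pos: [0.5018, -0.0243, 0.1462]
orientation: [0.686, 0.727, -0.001, -0.0]
ft_force: [-5.6, -6.4, 7.2]
gripper_width: 0.0235
{'tool_pos': [0.5018, -0.0243, 0.1462], 'ft_force': [-5.6204, -6.4083, 7.2257], 'torque': [-1.5045, 1.156, -0.0007], 'gripper_width': 0.0235, 'joint_pos': [0.6776, 0.2038, -0.7887, 1.8423, 0.1578, 1.1614, -0.1063]}
r 0.0777 adv 150.71 Frad -2.33 Ftan -8.2
```

View pics/s13.png

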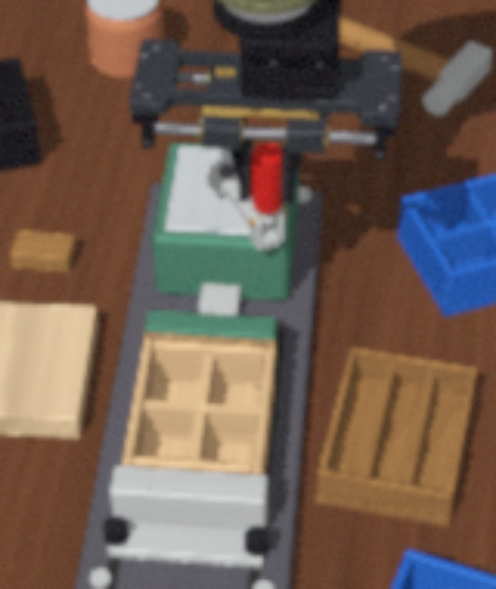

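The tangential force rises from about 6.3 N to 8.2 N, which fits clamping contact near 143–146°. I continue in small steps towards about 159°.

```bash
python3 -m pendant '0.0012 0.0023 0 0 0 0;0.0023 0.0046 0 0 0 0'; python3 st.py
python3 -m pendant '0.0011 0.0024 0 0 0 0;0.0021 0.0048 0 0 0 0'; python3 st.py
```

```text
time: 13.73
tool_pos: [0.5061, -0.0218, 0.1462]
orientation: [0.686, 0.727, -0.001, -0.001]
ft_force: [-6.3, -5.4, 7.8]
gripper_width: 0.0232
{'tool_pos': [0.5061, -0.0218, 0.1462], 'ft_force': [-6.306, -5.3908, 7.8182], 'torque': [-1.4641, 1.3855, 0.0118], 'gripper_width': 0.0232, 'joint_pos': [0.6683, 0.215, -0.7888, 1.832, 0.1662, 1.1645, -0.1174]}
r 0.0776 adv 154.36 Frad -1.62 Ftan -8.14
time: 13.9
tool_pos: [0.5107, -0.0194, 0.1462]
orientation: [0.686, 0.727, -0.001, -0.001]
ft_force: [-6.4, -5.7, 8.1]
gripper_width: 0.0237
{'tool_pos': [0.5107, -0.0194, 0.1462], 'ft_force': [-6.42, -5.7262, 8.0934], 'torque': [-1.5053, 1.5676, 0.0573], 'gripper_width': 0.0237, 'joint_pos': [0.6588, 0.2268, -0.7884, 1.8209, 0.175, 1.1678, -0.1283]}
r 0.0776 adv 158.16 Frad -2.41 Ftan -8.26
```

```bash
python3 - <<'E'
from h import *
p,D=eyes.grab_frame("top");cv2.imwrite("pics/t14.png",p);cv2.imwrite("pics/t14c.png",cv2.resize(p[190:275,225:425],None,fx=4,fy=4,interpolation=cv2.INTER_CUBIC))
q=cv2.imread("pics/top0.png")
g0=green(q);g1=green(p)
K,T=cam("top")
def edges(m,v,a,b):
    u=np.nonzero(m[v,a:b])[0]+a; return u.min(),u.max()
for v in (216,222,238,242):
    e0=edges(g0,v,318,342);
    try: e1=edges(g1,v,300,331)
    except Exception as e: e1=None
    print(v,e0,e1, p[v,258:270].sum(1).tolist())
E
```

```text
216 (np.int64(326), np.int64(332)) (np.int64(314), np.int64(320)) [726, 721, 725, 731, 663, 582, 690, 576, 272, 296, 304, 309]
222 (np.int64(327), np.int64(333)) (np.int64(314), np.int64(321)) [724, 725, 717, 728, 683, 650, 708, 625, 333, 379, 472, 451]
238 (np.int64(328), np.int64(335)) (np.int64(315), np.int64(322)) [734, 727, 722, 720, 722, 655, 578, 689, 572, 294, 368, 399]
242 (np.int64(328), np.int64(335)) (np.int64(315), np.int64(322)) [735, 730, 719, 724, 720, 667, 582, 690, 603, 334, 373, 445]
```

View pics/t14c.png

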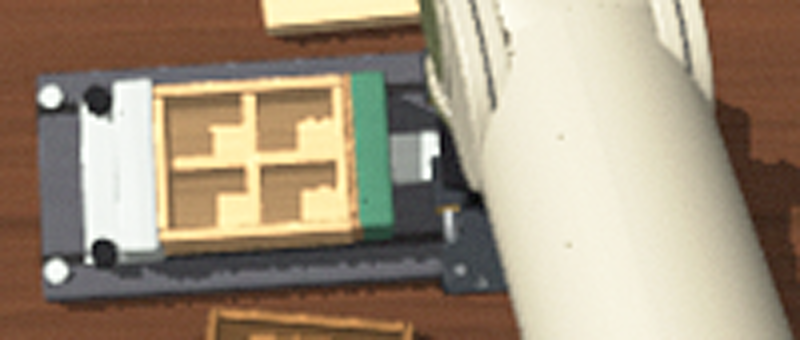

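The box now lies flush on the stop, with no dark gap left at (264,230), and the cork is visibly thinner. I estimate the compression with sub-pixel edges.

```bash
python3 - <<'E'
from h import *
from scipy.ndimage import map_coordinates
K,T=cam("top");M=np.linalg.inv(T)
h=np.array([.543,-.0895]);a=np.arctan2(.055,.998);X=np.array([np.cos(a),np.sin(a)]);Y=np.array([-X[1],X[0]])
def prof(img,xc,yc,z):
    P=np.c_[h+np.outer(xc*np.ones_like(yc),X)*1e-3+np.outer(yc,Y)*1e-3,np.full(len(yc),z)]
    q=(P@M[:3,:3].T+M[:3,3])@K.T; q=q[:,:2]/q[:,2:]
    return np.stack([map_coordinates(img[...,c].astype(float),[q[:,1],q[:,0]],order=1) for c in range(3)],1)
yc=np.arange(90,290,1.0)
for f in ("top0","t14"):
    img=cv2.imread(f"pics/{f}.png")
    pr=np.mean([prof(img,x,yc,.069) for x in np.arange(-28,33,2)],0)
    b,g,r=pr.T; gr=g-r   # green positive, cork negative
    i=np.nonzero((gr[:-1]>0)&(gr[1:]<=0))[0]
    print(f,"green->cork",[round(float(yc[k]+gr[k]/(gr[k]-gr[k+1])),1) for k in i])
    print(" yc:r,b", [(int(y),int(rr),int(bb)) for y,rr,bb in zip(yc,r,b) if (112<=y<=126 and f=="top0") or (143<=y<=162 and f!="top0") or 258<=y<=278])
E
```

```text
top0 green->cork [115.2, 131.6, 144.6]
 yc:r,b [(112, 93, 130), (113, 85, 118), (114, 95, 107), (115, 134, 106), (116, 181, 109), (117, 208, 112), (118, 221, 118), (119, 229, 123), (120, 233, 125), (121, 232, 125), (122, 221, 119), (123, 198, 107), (124, 168, 95), (125, 131, 84), (126, 94, 74), (258, 162, 92), (259, 150, 85), (260, 160, 90), (261, 192, 108), (262, 226, 132), (263, 245, 156), (264, 253, 176), (265, 254, 183), (266, 251, 173), (267, 239, 154), (268, 205, 134), (269, 155, 114), (270, 118, 106), (271, 117, 119), (272, 147, 150), (273, 187, 188), (274, 218, 218), (275, 234, 233), (276, 240, 240), (277, 243, 242), (278, 243, 242)]
t14 green->cork [147.3]
 yc:r,b [(143, 93, 129), (144, 94, 130), (145, 103, 127), (146, 122, 123), (147, 152, 119), (148, 182, 117), (149, 204, 115), (150, 209, 112), (151, 206, 109), (152, 209, 114), (153, 225, 128), (154, 241, 145), (155, 249, 163), (156, 253, 177), (157, 253, 178), (158, 250, 168), (159, 245, 158), (160, 230, 147), (161, 216, 138), (162, 213, 135), (258, 187, 108), (259, 186, 107), (260, 180, 103), (261, 169, 96), (262, 155, 88), (263, 144, 81), (264, 147, 83), (265, 175, 98), (266, 213, 122), (267, 240, 146), (268, 251, 166), (269, 253, 177), (270, 250, 174), (271, 243, 168), (272, 235, 174), (273, 226, 194), (274, 223, 214), (275, 226, 227), (276, 233, 235), (277, 237, 238), (278, 239, 239)]
```

Compression is about 4 mm (roughly 19 N) by image, and about 12 N by force rise. Both lie within 8–30 N, so I stop cranking here. A small outward nudge seats the handle at its stop, then I release and lift.

```bash
python3 -m pendant '0.001 -0.0004 0 0 0 0;0.0025 -0.001 0 0 0 0;0.0025 -0.001 0 0 0 0'; python3 st.py
python3 -m pendant '0 0 0 0 0 0;0 0 0 0 0 0;0 0 0 0 0 0;0 0 0 0 0 0;0 0 0 0 0 0' 0.06; python3 st.py; python3 sd.py s15
```

```text
time: 14.2
tool_pos: [0.5107, -0.0189, 0.1463]
orientation: [0.687, 0.727, -0.001, 0.001]
ft_force: [0.5, -11.3, 1.5]
gripper_width: 0.0233
{'tool_pos': [0.5107, -0.0189, 0.1463], 'ft_force': [0.5448, -11.3151, 1.55], 'torque': [-2.7908, -0.2891, 0.0243], 'gripper_width': 0.0233, 'joint_pos': [0.6577, 0.224, -0.7887, 1.8234, 0.1757, 1.1647, -0.1318]}
r 0.0781 adv 158.35 Frad -10.47 Ftan -4.33
time: 14.62
tool_pos: [0.5103, -0.0149, 0.1462]
orientation: [0.686, 0.728, 0.0, -0.001]
ft_force: [-1.4, -0.3, -0.5]
gripper_width: 0.0488
{'tool_pos': [0.5103, -0.0149, 0.1462], 'ft_force': [-1.3822, -0.2675, -0.4627], 'torque': [-0.0104, -0.0668, 0.0089], 'gripper_width': 0.0488, 'joint_pos': [0.6562, 0.2242, -0.7922, 1.8241, 0.1717, 1.1642, -0.1317]}
r 0.0818 adv 159.27 Frad 0.33 Ftan -1.37
```

View pics/s15.png

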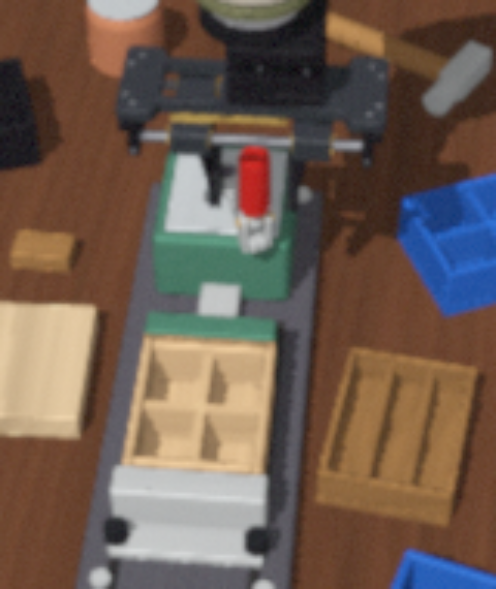

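```bash
python3 -m pendant '0 0 0 0 0 0;0 0 0 0 0 0;0 0 0 0 0 0' 0.07; python3 st.py
python3 -m pendant '0 0 -0.02 0 0 0;0 0 -0.05 0 0 0;0 0 -0.08 0 0 0;0 0 -0.11 0 0 0;0 0 -0.15 0 0 0;-0.04 0 -0.16 0 0 0;-0.08 0 -0.16 0 0 0;-0.12 0 -0.16 0 0 0;-0.14 0 -0.16 0 0 0;-0.14 0 -0.16 0 0 0;-0.14 0 -0.16 0 0 0'
python3 - <<'E'
from h import *
for n in ("top","side","wrist"):
    K,T=cam(n);p,D=eyes.grab_frame(n);cv2.imwrite(f"pics/{n}16.png",p);np.savez(f"pics/{n}16.npz",D=D,T=T)
p=cv2.imread("pics/top16.png");q=cv2.imread("pics/side16.png")
cv2.imwrite("pics/c16.png",np.vstack([cv2.resize(p[190:275,225:425],(800,340),interpolation=cv2.INTER_CUBIC),np.hstack([cv2.resize(q[160:260,250:400],(390,260)),cv2.resize(q[240:340,250:400],(410,260))])]))
E
```

```text
time: 14.92
tool_pos: [0.5104, -0.0154, 0.1463]
orientation: [0.686, 0.728, 0.0, -0.0]
ft_force: [0.1, 0.3, -1.3]
gripper_width: 0.0676
{'tool_pos': [0.5104, -0.0154, 0.1463], 'ft_force': [0.0972, 0.3103, -1.2947], 'torque': [-0.0379, -0.1079, -0.0088], 'gripper_width': 0.0676, 'joint_pos': [0.6565, 0.2239, -0.7918, 1.824, 0.1719, 1.1642, -0.1317]}
r 0.0814 adv 159.2 Frad 0.24 Ftan 0.22
time: 15.83
tool_pos: [0.5185, -0.1563, 0.3058]
orientation: [0.687, 0.727, 0.0, -0.001]
ft_force: [1.0, 1.0, 0.4]
gripper_width: 0.0701
```

View pics/c16.png

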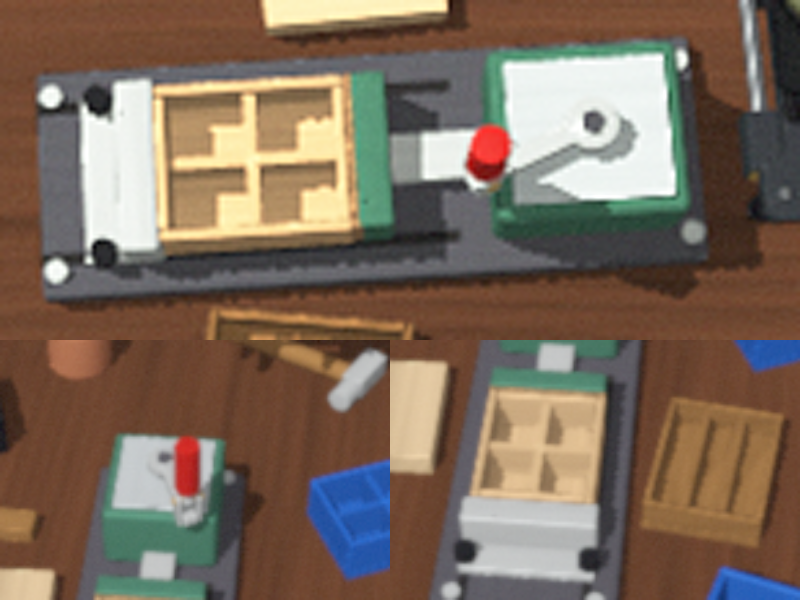

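View pics/wrist16.png

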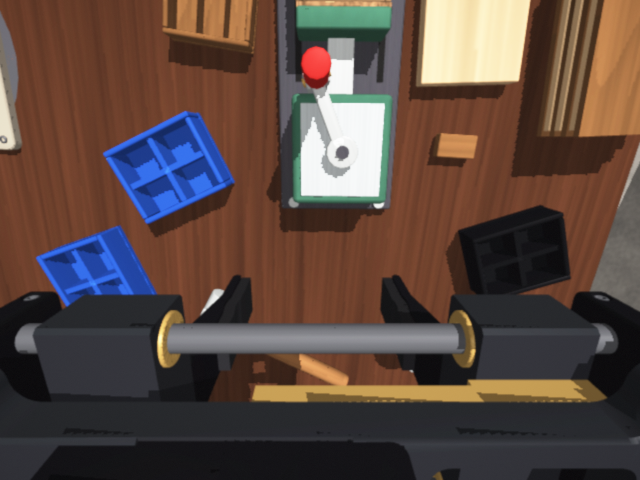

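The handle is free and upright, as a red disc at (489,140) in the crop, and the box is flush on the stop. I check the upright angle, the crank angle and the compression numerically.

```bash
python3 - <<'E'
from h import *
from scipy.ndimage import map_coordinates
K,T=cam("top");D=np.load("pics/top16.npz")["D"];p=cv2.imread("pics/top16.png")
m=red(p);m[:200]=0;m[250:]=0;m[:,:330]=0;m[:,370:]=0
v,u=np.nonzero(m);P=bydepth(K,T,np.c_[u,v],D);t=P[:,2]>.18
print("top disc",P[t].mean(0).round(4),t.sum(), "z95",np.percentile(P[:,2],95))
Kw,_=cam("wrist");z=np.load("pics/wrist16.npz");w=cv2.imread("pics/wrist16.png")
mw=red(w);mw[110:]=0;v,u=np.nonzero(mw);(cx,cy),r=cv2.minEnclosingCircle(np.c_[u,v].astype(np.float32))
dw=plane(Kw,z["T"],[(316,63.5)],.187)[0];hw=plane(Kw,z["T"],[(342,152.5)],.109)[0];print("wrist disc",cx,cy,r,dw.round(4),"hub",hw.round(4),"r",np.hypot(*(dw-hw)[:2]).round(4))
d=(dw-hw)[:2];A=-86.4-np.degrees(np.arctan2(d[1],d[0]));print("crank adv deg",A%360)
Ks,Ts=cam("side");q=cv2.imread("pics/side16.png");ms=red(q);k=np.zeros_like(ms);k[165:240,285:350]=1;ms&=k;v,u=np.nonzero(ms);c=np.array([u.mean(),v.mean()])
V=np.linalg.svd(np.c_[u,v]-c,full_matrices=False)[2][0];X=plane(Ks,Ts,[c],.16)[0];M=np.linalg.inv(Ts)
pr=lambda X:(lambda q:q[:2]/q[2])(Ks@(M[:3,:3]@X+M[:3,3]))
e=pr(np.r_[X[:2],.187])-pr(np.r_[X[:2],.133]);e/=np.linalg.norm(e);V*=np.sign(V@e);print("side axis",V.round(3),"vertical",e.round(3),"at",X.round(4), "px rows",v.min(),v.max(), "expect", pr(np.r_[X[:2],.187]).round(1),pr(np.r_[X[:2],.133]).round(1))
# compression
h=np.array([.543,-.0895]);a=np.arctan2(.055,.998);X=np.array([np.cos(a),np.sin(a)]);Y=np.array([-X[1],X[0]]);M=np.linalg.inv(T);yc=np.arange(100,290,1.)
for f in ("top0","top16"):
  img=cv2.imread(f"pics/{f}.png").astype(float);L=[]
  for x in np.arange(-28,33,2):
    Q=np.c_[h+x*1e-3*X+np.outer(yc,Y)*1e-3,np.full(len(yc),.069)];s=(Q@M[:3,:3].T+M[:3,3])@K.T;s=s[:,:2]/s[:,2:]
    L.append(map_coordinates(img[...,1]-img[...,2],[s[:,1],s[:,0]],order=1))
  g=np.mean(L,0);i=np.nonzero((g[:-1]>0)&(g[1:]<=0))[0];print(f,[round(float(yc[k]+g[k]/(g[k]-g[k+1])),1) for k in i])
# bystander change
a0=cv2.imread("pics/top0.png");df=cv2.absdiff(a0,p).max(2);df[:, 480:]=0;df[385:]=0;n,_,S,_=cv2.connectedComponentsWithStats((df>60).astype(np.uint8));print(S[1:][S[1:,4]>25].tolist())
E
```

```text
top disc [ 0.5103 -0.0188  0.1866] 73 z95 0.19051445284321997
wrist disc 315.0 67.0 20.099849700927734 [ 0.5118 -0.021   0.187 ] hub [ 0.5435 -0.089   0.109 ] r 0.075
crank adv deg 158.62103064317984
side axis [-0.027 -1.   ] vertical [-0.004 -1.   ] at [ 0.5129 -0.021   0.16  ] px rows 197 218 expect [321.7 199.1] [321.8 216.3]
top0 [115.2, 131.6, 144.6]
top16 [147.4]
[[404, 101, 76, 284, 13901], [409, 177, 7, 43, 109], [311, 207, 65, 40, 1126], [377, 211, 32, 19, 369], [263, 212, 6, 39, 136], [289, 213, 2, 15, 30], [290, 230, 2, 16, 31]]
```

The handle top's radius is 75.0 mm, so it stands upright. The jaw moved 32–33 mm, and only the clamp's parts changed in the image. Handing in.

```bash
python3 -c "
from station import arm
print(arm.hand_in())"
```

```text
the job is handed in; nothing more can be done
None
```

The box is clamped square against the end stop, and the red handle stands upright and free. I swung the handle up to its stop first, re-gripped it from above, and cranked it about 158° clockwise. After releasing and lifting clear, I handed the job in at about 16 s of robot time.

My last checks:
- **Handle:** its top sits 75.0 mm from the hub at z 0.187, as an upright handle should. The side view shows its axis within about 1.5° of vertical.
- **Box:** it lies flush on the stop, with the gap gone.
- **Bystanders:** in the top view only the clamp's parts changed; the area hidden by the arm or cut out of that comparison was not checked.
- **Clamping force:** the three estimates disagree somewhat, but all lie within 8–30 N:
  - about 12 N from the rise in handle force
  - about 12–13 N from the crank angle
  - about 19 N from the image of the cork
- **During cranking:** the handle was briefly pressed inward with about 8–10 N and may have leaned 1–2°. I corrected this with an outward pull before letting go.

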